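Slide the gauge case home into the locating corner

ROBOT

A 7-joint arm with a two-finger parallel gripper is mounted at the origin on a cart in front of the work surface, level with it; the furniture and walls round the work are solid. World frame = base frame: x ahead of the robot, y to its left, z up, the work surface at z = 0. Lengths are in m, angles in rad, forces in N, time in s.
With the tool pointing down it reaches from about 0.4 to 0.925 m from the base axis. Payload 4.1 kg.
Tool frame: the origin (TCP) lies at the very end of the fingers, on their centre line; the grasp point (between the pads) lies bot.grasp_offset behind it (bot.grasp_offset is the distance from the TCP to the grasp point, in m); z points along the fingers, y is the line along which they close (so a half turn about z gives the same grasp; the last joint's range is limited). The gripper opens to 85 mm and grips with 20 to 120 N. Pads are 22 mm wide; open, the fingers measure 114 mm over their backs; the gripper's body (76 mm by 85 mm) begins 54 mm behind the grasp point. The pads swing forward as they close: fully open they stand 13 mm farther back than shut.
Start: joints at [1.05, 0.398, 0.045, 1.537, -0.019, 1.207, -0.051], TCP at [0.266, -0.593, 0.231] pointing down, gripper open.
Joint ranges: [-2.82, 2.82], [-0.49, 2.23], [-1.37, 1.46], [0, 2.46], [-1.36, 4.5], [0.23, 2], [-2.94, 2.94]. Speed limits (rad/s): [2.57, 2.57, 3.14, 3.14, 3.14, 3.14, 3.14].

INTERFACE

Orientations are given as a unit quaternion [w, x, y, z].
In Python, from workcell import bot, viewer gives the robot as it stands. The module is installed in compiled form; this text tells all that it offers.
- The arm moves only by the tool move_arm, never from a script. Its argument "targets" is a list that holds one entry, the list of rows, each a list of 5 numbers: the shift along the tool's x, y, z in mm, then the turn about the tool's z in degrees, then the gripper's target within -1 to 1 (fully open at 1, half-way at 0, shut at -1). A call has 1 to 20 rows; each row shifts and turns the commanded pose from where the row before left it, along the tool's axes as they then stand; what a row does not reach is not made up. A row lasts 1/10 s, in which the tool goes at most 50 mm and 8.59 degrees, less where a joint would pass 70% of its speed; a pose out of reach is approached as far as the arm can. A call with a gripper value outside its range is refused whole. The fingers move at their own pace and stop on an object; "squeeze" is the grip in N (left out, the last holds). Time passes only in rows, so rows that do not move let the fingers close. It gives the time, the measured TCP pose, the force, the opening and the grip force at its end, in the units of the state.
- bot.read_state(): the state, without advancing time (a new reading comes with each control period).
- viewer.camera(name): name is "scene" or "top"; returns a dict with "frame" (400x640x3 uint8, red, green, blue), "range_z" (400x640 float32, m along the optical axis (not along the pixel's ray), 0 where there is no reading), "fx", "fy", "cx", "cy" (pixels), "k1" (the pictures are not rectified: a ray, as slopes to the right and down, at radius r is drawn at 1 + k1 r^2 times it, then the intrinsics apply), "R" (3x3) and "t" (3): a world point X has camera coordinates R X + t. Camera axes: x right, y down, z forward; pixel columns grow to the right and rows downward; lengths in m; the calibration is good to about 2 mm. A picture is of the moment at which its call begins.
- bot.hand_in(): hands the job in; it is judged then, once.
The state is a dict: "t": time; "joint_pos": joint angles; "qvel": joint speeds; "tau": joint torques, N m; "eef_pos": TCP position; "tool_rot": TCP orientation; "wrist_force": force on the tool from outside, world axes, zero at the start; "moment": the same for the moment, N m; "width": opening from 0.0 (shut) to 1.0 (fully open); "grasp_force": force on a finger pad.
Only numpy, scipy, OpenCV 4.12 (cv2) and the standard library are available. Lean on these libraries where they do the work, as an engineer would, in place of code of your own. Each camera call takes 0.05 s, during which the arm holds its last target. There are 200 camera calls.

TASK

Push the black case along the bench mat with the fingers until it sits square and fully home in the inside corner of the aluminium L-shaped stop: its long back side flat against the long fence and its short right-hand side flat against the short fence. Only push it - do not pick it up or tip it - and leave the two vials and the glass beaker beside the work undisturbed. Finish with the robot clear of everything.

Things in the scene. Friction and masses are not known exactly. Their poses are not given: they have to be found in the camera images.
- case: loose black plastic case, lid fixed shut, flat on the bench, 0.15 to 0.35 kg; 96 mm (own x, -46 to +50) by 152 mm (own y, -76 to +76), 45 mm high, upright sides. Origin: centre of its underside; x points to its back long side (latch side is -x), z up. It starts within 0.3 rad of square with the stop, its origin 5 to 9 cm from home along each stop axis (towards -x and +y).
- stop: aluminium L-shaped stop fixed to the bench. Origin: inside corner of its fences, at bench height. Long fence: 150 mm along +y, inner face x = 0; short fence: 90 mm along -x, inner face y = 0. Fences 32 mm high, 6 mm thick; outside them a 22 mm foot, screw heads to 8 mm. Inside: flat bench. Case home: its origin at x = -0.050, y = 0.076 here, axes parallel (same directions).
- brown_vial: loose brown glass vial with a white cap, 27 mm across, 57 mm high, standing outside the short fence; leave it alone. Origin at the centre of its underside.
- small_vial: loose clear glass vial with a black cap, 23 mm across, 51 mm high, standing to the robot's side of the short fence's end; leave it alone. Origin at the centre of its underside.
- beaker: loose empty glass beaker, 65 mm across, 85 mm high, standing farther out beyond the short fence; leave it alone. Origin at the centre of its underside.
Mind the look-alikes: they are no part of the job. Leave any orange look-alike of the stop alone.

How it is judged:
At the end, for the whole second after the job is handed in: The case lies flat and still on the bench, within 4 mm of touching each of the two fences of the stop and within 0.04 rad of square with them; the vials and the beaker stand within 15 mm of where they were (x of case in the frame of stop between -0.054 and -0.046 m and y of case in the frame of stop between 0.072 and 0.08 m and angle between the x axis of case and the x axis of stop, either way round below 0.04 rad and height (world z) of case below 0.004 m and angle between case's own z axis and vertical below 0.03 rad and linear speed of case below 0.01 m/s and distance of each of brown_vial, small_vial, beaker from where it was at the start of the episode below 0.015 m).
It fails at once if the case is lifted off the bench (height (world z) of case above 0.012 m).
It fails at once if the case is tipped up (angle between case's own z axis and vertical above 0.15 rad).
It fails at once if the brown vial is disturbed (distance of brown_vial from where it was at the start of the episode above 0.015 m or angle between brown_vial's own z axis and vertical above 0.35 rad).
It fails at once if the small vial is disturbed (distance of small_vial from where it was at the start of the episode above 0.015 m or angle between small_vial's own z axis and vertical above 0.35 rad).
It fails at once if the beaker is disturbed (distance of beaker from where it was at the start of the episode above 0.015 m or angle between beaker's own z axis and vertical above 0.35 rad).
It also fails if it takes over 50 s, if anything falls off the work surface, if the arm or the gripper's body presses on something with over 40 N, if the wrist force passes 120 N, or if a joint passes its speed limit or range.

## Working session

There is one attempt and no reset: what is moved stays moved. The work goes in short steps, Python scripts to look and compute and a tool call to move; the robot and the scene stay as the last step left them, time stands still between calls to the robot, and variables do not carry over. Pictures are saved under pics/ and viewed, at most 10 in all, crops included, and the job is handed in when it is done.

Besides the shell and the picture viewer there is one more tool, called after "Emit:" as a command line: name --argument value ..., lists and objects as JSON in quotes. move_arm: Moves the arm, as the interface text tells. Its arguments: {"type":"object","properties":{"targets":{"type":"array","items":{"type":"array","items":{"type":"array","items":{"type":"number"}}}},"squeeze":{"type":"number"}},"required":["targets"]}

```bash
mkdir -p pics; cat > h.py <<'E'
import numpy as np, cv2
from workcell import bot, viewer
def snap(n):
    c=viewer.camera(n); return c
def deproj(c,u,v,z=None):
    # world point at pixel; z: intersect with plane of world height z, else depth
    K=np.array([[c['fx'],0,c['cx']],[0,c['fy'],c['cy']],[0,0,1.]])
    p=cv2.undistortPoints(np.array([[[u,v]]],float),K,np.array([c['k1'],0,0,0.]))[0,0]
    R=np.array(c['R']);t=np.array(c['t']);d=R.T@np.array([p[0],p[1],1]);o=-R.T@t
    s=(z-o[2])/d[2] if z is not None else c['range_z'][int(round(v)),int(round(u))]
    return o+s*d
E
python3 - <<'E'
from h import *
import pickle
for n in('top','scene'):
    c=snap(n);cv2.imwrite(f'pics/{n}0.png',c['frame'][:,:,::-1]);pickle.dump(c,open(n+'0.pkl','wb'))
    print(n,c['fx'],c['k1'],-np.array(c['R']).T@c['t'])
print(bot.read_state(),bot.grasp_offset)
E
```

```text
top 428.0368942928356 -0.10613861357961596 [ 0.48344687 -0.21800794  1.26737239]
scene 473.93535843581276 0.04790081441070406 [-0.30622114  0.55504887  0.7952769 ]
{'t': 0.1, 'joint_pos': array([ 1.04997289,  0.39912396,  0.04502851,  1.53776615, -0.01873717,
        1.20693329, -0.0507161 ]), 'qvel': array([ 0.00040692, -0.00154395,  0.00222212, -0.00274954,  0.00094915,
       -0.00068172, -0.00048394]), 'tau': array([ 4.68266546e-03, -4.76257217e+01,  1.37014925e+00, -2.54948008e+01,
        1.18984652e-02,  4.98824258e-03,  1.12322789e-05]), 'eef_pos': array([ 0.26592221, -0.59247096,  0.23035796]), 'tool_rot': array([-8.74387040e-04,  9.77830666e-01,  2.09395249e-01, -2.31774286e-04]), 'wrist_force': array([-0.1289314 ,  0.06888225, -0.01313065]), 'moment': array([ 0.00389367, -0.01240324,  0.02284571]), 'grasp_force': 0.0, 'width': 0.9991216086709624} 0.0187
```

View pics/top0.png

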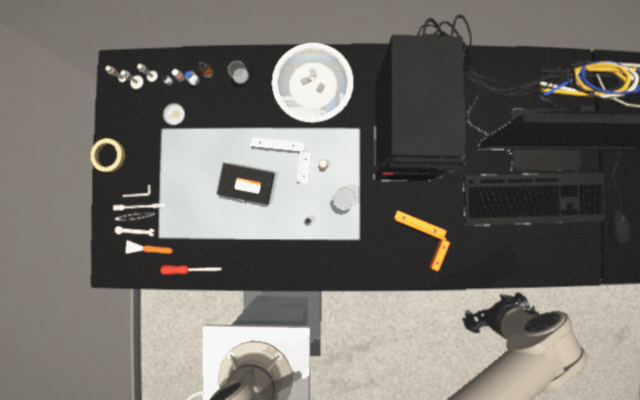

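View pics/scene0.png

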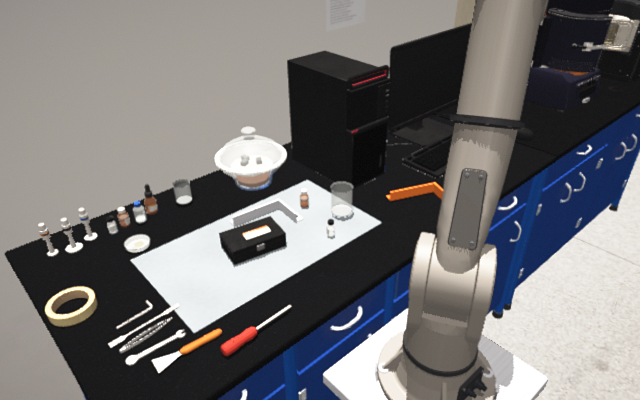

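The top view (up is +x, left is +y) shows the case at about (246,185). The stop's corner is near (306,152), with the brown vial at (322,165), the beaker at (344,198) and the small vial at (309,221). I'll enlarge that area.

```bash
python3 - <<'E'
import pickle,cv2
c=pickle.load(open('top0.pkl','rb'))
cv2.imwrite('pics/crop0.png',cv2.resize(c['frame'][125:245,205:365,::-1],None,fx=5,fy=5,interpolation=cv2.INTER_CUBIC))
E
```

```text
(no output)
```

View pics/crop0.png

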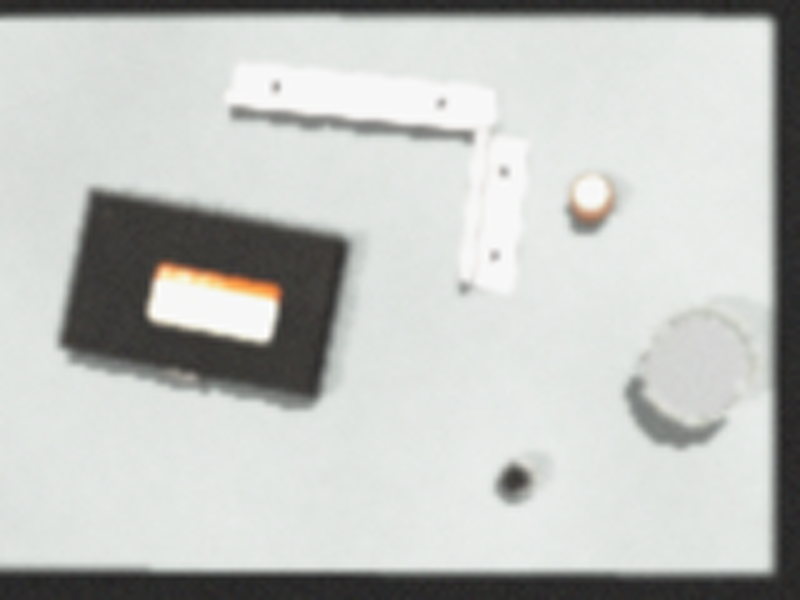

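The crop shows these features (crop pixels):
- **Case top corners:** (93,189), (348,238), (316,398) and (62,345).
- **Long fence, inner top edge:** from (232,105) to (475,130).
- **Short fence, inner top edge:** from (478,135) to (460,285).
- **Small vial:** cap at (515,478).
- **Brown vial:** cap at (591,193).
- **Beaker:** rim centre at (697,365).

```bash
cat >> h.py <<'E'
def cloud(c,u0,v0,u1,v1):
    u,v=np.meshgrid(np.arange(u0,u1),np.arange(v0,v1))
    K=np.array([[c['fx'],0,c['cx']],[0,c['fy'],c['cy']],[0,0,1.]])
    p=cv2.undistortPoints(np.stack([u.ravel(),v.ravel()],1).astype(float)[:,None],K,np.array([c['k1'],0,0,0.]))[:,0]
    z=c['range_z'][v0:v1,u0:u1].ravel()
    X=np.c_[p*z[:,None],z]-np.array(c['t'])
    return (X@np.array(c['R']))[z>0]
E
python3 - <<'E'
from h import *
import pickle
c=pickle.load(open('top0.pkl','rb'))
f=lambda x,y,z:deproj(c,205+(x+.5)/5-.5,125+(y+.5)/5-.5,z)[:2]
P=np.array([f(*p,.045) for p in((93,189),(348,238),(316,398),(62,345))]);print(P.round(4),P.mean(0))
e=np.diff(np.r_[P,P[:1]],axis=0);print(np.hypot(*e.T),np.degrees(np.arctan2(e[:,1],e[:,0])))
L=np.array([f(232,105,.032),f(475,130,.032)]);S=np.array([f(478,135,.032),f(460,285,.032)])
print(L,S,[np.degrees(np.arctan2(*(a[1]-a[0])[::-1])) for a in(L,S)])
print('small',f(515,478,.051),'brown',f(591,193,.057),'beaker',f(697,365,.085))
X=cloud(c,205,125,365,245);print('bench z',np.median(X[:,2]))
for lo,hi,nm,box in((.036,.054,'case',lambda X:X[:,1]>-.17),(.022,.04,'fence',lambda X:(X[:,0]>.5))):
    m=(X[:,2]>lo)&(X[:,2]<hi)&box(X);Q=X[m];print(nm,m.sum(),cv2.minAreaRect(Q[:,:2].astype(np.float32)*1000))
from scipy.spatial.transform import Rotation as R
q=bot.read_state()['tool_rot'];print(R.from_quat(np.r_[q[1:],q[0]]).as_matrix().round(3))
E
```

```text
[[ 0.6326  0.0894]
 [ 0.6044 -0.0595]
 [ 0.5124 -0.0421]
 [ 0.5421  0.1058]] [0.57290513 0.02341505]
[0.15148602 0.09368623 0.15084307 0.0919797 ] [-100.72820816  169.3114375    78.62251893  -10.28128302]
[[ 0.68371701  0.01141686]
 [ 0.66910404 -0.13112919]] [[ 0.66617277 -0.13290411]
 [ 0.57857222 -0.1232049 ]] [np.float64(-95.85317471036177), np.float64(173.68190001328423)]
small [ 0.46737402 -0.15679377] brown [ 0.62939955 -0.19924004] beaker [ 0.53065378 -0.25874771]
bench z 0.0023260084094166517
case 1804 ((586.7670288085938, -44.225250244140625), (287.32672119140625, 206.3109588623047), 78.72167205810547)
fence 300 ((595.6632080078125, -109.83454895019531), (371.0919494628906, 170.97874450683594), 85.0660629272461)
[[ 0.912  0.41  -0.001]
 [ 0.41  -0.912  0.002]
 [-0.    -0.002 -1.   ]]
```

Stop frame: corner at about (0.669, -0.133), x axis at -6.1°. The case is at about (-0.114, 0.146) in that frame, turned about -4.6° relative to the stop.

Plan:
1. Push towards -y with two fingers, stopping about 10 mm short.
2. Push towards +x until it is home against the long fence.
3. Push towards -y until it is home against the short fence.

First I'll turn the tool so its y axis lies along the stop's x axis.

Emit:
move_arm --targets '[[[0,0,0,-8.5,0],[0,0,0,-8.5,0],[0,0,0,-8.5,0],[0,0,0,-8.5,0],[0,0,0,-8.5,0],[0,0,0,-8.5,0],[0,0,0,-8.5,0],[0,0,0,0,0],[0,0,0,0,0]]]'

```text
t: 1.0
eef_pos: [0.2659, -0.5929, 0.2309]
tool_rot: [-0.0, 0.746, 0.666, 0.0]
wrist_force: [0.2, 0.0, -0.3]
width: 0.499
grasp_force: 0.0
```

Emit:
move_arm --targets '[[[45,14,0,0,0],[45,14,0,0,0],[45,14,0,0,0],[45,14,0,0,0],[45,14,0,0,0],[45,14,0,0,0],[45,14,0,0,0],[45,14,0,0,0],[45,14,0,0,0],[45,14,0,0,0],[45,14,0,0,0],[45,14,0,0,0],[45,14,0,0,0],[45,14,0,0,0],[45,14,0,0,0],[45,14,0,0,0],[45,14,0,0,0],[0,0,0,0,0],[0,0,0,0,0]]]'

```text
t: 2.9
eef_pos: [0.5867, 0.1425, 0.2308]
tool_rot: [-0.0, 0.745, 0.667, -0.0]
wrist_force: [-1.0, -1.0, -0.7]
width: 0.496
grasp_force: 0.0
```

```bash
cat >> h.py <<'E'
from scipy.spatial.transform import Rotation
C=np.array([.669,-.1332]);TH=np.radians(-6.1)
E2=np.array([[np.cos(TH),np.sin(TH)],[-np.sin(TH),np.cos(TH)]]) # rows ex, ey
def stat():
    s=bot.read_state();q=s['tool_rot'];M=Rotation.from_quat(np.r_[q[1:],q[0]]).as_matrix()
    print('t',round(s['t'],2),'stop xy mm',(E2@(s['eef_pos'][:2]-C)*1000).round(1),'z',(s['eef_pos'][2]*1000).round(1),
     'tool y ang',np.degrees(np.arctan2(M[1,1],M[0,1])).round(2),'F',(E2@s['wrist_force'][:2]).round(1),s['wrist_force'][2].round(1),'w',round(s['width'],3),'tilt',M[:,2].round(3))
E
python3 -c "
from h import *
stat()"
```

```text
t 2.9 stop xy mm [-111.1  265.4] z 230.8 tool y ang -6.27 F [-0.8 -1.1] -0.7 w 0.496 tilt [-0.001  0.    -1.   ]
```

Emit:
move_arm --targets '[[[0,0,40,0,0],[0,0,40,0,0],[0,0,40,0,0],[0,0,40,0,0],[0,0,40,0,0],[0,0,18,0,0],[0,0,0,0,0],[0,0,0,0,0]]]'

```text
t: 3.7
eef_pos: [0.5875, 0.1396, 0.0138]
tool_rot: [0.001, 0.746, 0.666, -0.0]
wrist_force: [0.0, -0.5, 0.8]
width: 0.502
grasp_force: 0.0
```

Emit:
move_arm --targets '[[[-10,0,0,0,0],[-10,0,0,0,0],[-5,0,0,0,0],[-5,0,0,0,0],[-5,0,0,0,0],[-5,0,0,0,0],[-5,0,0,0,0],[-5,0,0,0,0],[-5,0,0,0,0],[-5,0,0,0,0],[-5,0,0,0,0],[-5,0,0,0,0],[-5,0,0,0,0],[-5,0,0,0,0],[-5,0,0,0,0],[-4,0,0,0,0],[-3,0,0,0,0],[0,0,0,0,0]]]'

```text
t: 5.5
eef_pos: [0.5767, 0.0485, 0.0131]
tool_rot: [0.0, 0.745, 0.667, -0.001]
wrist_force: [0.5, -0.1, -0.4]
width: 0.498
grasp_force: 0.2
```

```bash
python3 - <<'E'
from h import *
stat()
c=snap('top');cv2.imwrite('pics/crop1.png',cv2.resize(c['frame'][125:245,205:365,::-1],None,fx=5,fy=5,interpolation=cv2.INTER_CUBIC))
E
```

```text
t 5.5 stop xy mm [-111.1  170.9] z 13.1 tool y ang -6.37 F [ 0.6 -0.1] -0.4 w 0.498 tilt [-0.    -0.001 -1.   ]
```

View pics/crop1.png

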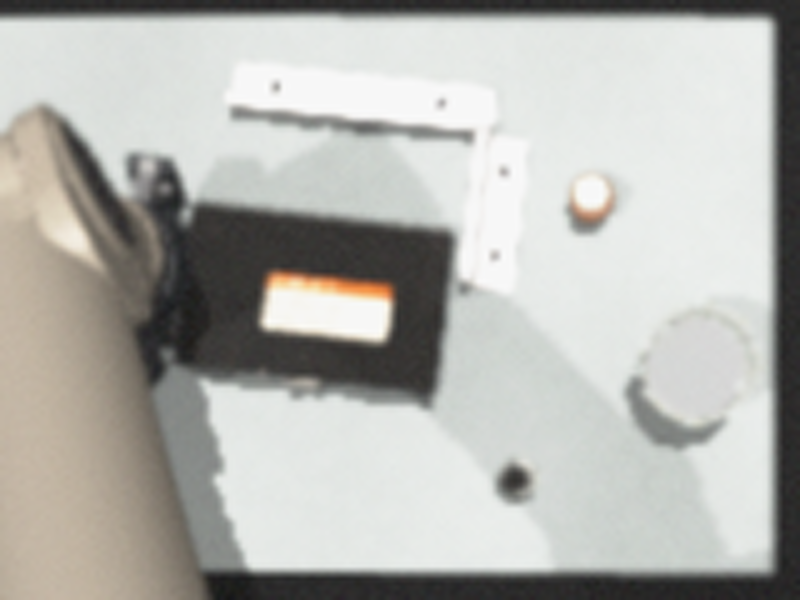

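The case is now squared up, about 7 mm from the short fence line, with its right edge running from (455,235) to (432,400). The vials and beaker have not moved. Next I'll go round to the front side.

Emit:
move_arm --targets '[[[10,0,0,0,0],[20,0,0,0,0],[0,0,-40,0,0],[0,0,-40,0,0],[0,0,-40,0,0],[-40,-28,0,0,0.3],[-40,-28,0,0,0.3],[-41,-28,0,0,0.3],[0,0,0,0,0.3]]]'

```text
t: 6.45
eef_pos: [0.4778, -0.0379, 0.132]
tool_rot: [-0.0, 0.748, 0.664, -0.004]
wrist_force: [-0.5, 0.1, -0.5]
width: 0.647
grasp_force: 0.0
```

Emit:
move_arm --targets '[[[0,0,0,8.15,0.3],[0,0,0,8.15,0.3],[0,0,0,8.15,0.3],[0,0,0,8.15,0.3],[0,0,0,8.15,0.3],[0,0,0,8.15,0.3],[0,0,0,8.15,0.3],[0,0,0,8.15,0.3],[0,0,0,8.15,0.3],[0,0,0,8.15,0.3],[0,0,0,8.15,0.3],[0,0,0,0,0.3],[0,0,0,0,0.3]]]'

```text
t: 7.75
eef_pos: [0.4834, -0.0309, 0.1332]
tool_rot: [0.0, 0.999, -0.05, -0.0]
wrist_force: [0.4, -0.8, -1.1]
width: 0.651
grasp_force: 0.0
```

```bash
python3 -c "
from h import *
stat()"
```

```text
t 7.75 stop xy mm [-195.4   82. ] z 133.2 tool y ang -95.75 F [ 0.5 -0.8] -1.1 w 0.651 tilt [-0. -0. -1.]
```

Emit:
move_arm --targets '[[[0,0,40,0.3,0.3],[0,0,40,0,0.3],[0,0,40,0,0.3],[0,0,0,0,0.3],[0,0,0,0,0.3]]]'

```text
t: 8.25
eef_pos: [0.4833, -0.0312, 0.0134]
tool_rot: [-0.0, 0.999, -0.054, -0.001]
wrist_force: [-0.4, -0.9, 0.6]
width: 0.648
grasp_force: 0.0
```

Emit:
move_arm --targets '[[[5,0,0,0,0.3],[5,0,0,0,0.3],[5,0,0,0,0.3],[5,0,0,0,0.3],[5,0,0,0,0.3],[5,0,0,0,0.3],[5,0,0,0,0.3],[5,0,0,0,0.3],[5,0,0,0,0.3],[5,0,0,0,0.3],[5,0,0,0,0.3],[5,0,0,0,0.3],[5,0,0,0,0.3],[5,0,0,0,0.3],[5,0,0,0,0.3],[3,0,0,0,0.3],[0,0,0,0,0.3]]]'

```text
t: 9.95
eef_pos: [0.5618, -0.0401, 0.0135]
tool_rot: [-0.0, 0.998, -0.055, 0.001]
wrist_force: [-0.6, -0.5, 0.2]
width: 0.65
grasp_force: 0.0
```

```bash
python3 -c "
from h import *
stat()"
```

```text
t 9.95 stop xy mm [-116.5   81.2] z 13.5 tool y ang -96.28 F [-0.6 -0.6] 0.2 w 0.65 tilt [ 0.001 -0.    -1.   ]
```

Now small steps, watching the force.

Emit:
move_arm --targets '[[[2,0,0,0,0.3],[2,0,0,0,0.3],[2,0,0,0,0.3],[1,0,0,0,0.3],[0,0,0,0,0.3]]]'

```text
t: 10.45
eef_pos: [0.5681, -0.0409, 0.0134]
tool_rot: [0.0, 0.999, -0.055, 0.0]
wrist_force: [-1.4, 0.6, 1.3]
width: 0.654
grasp_force: 0.7
```

Emit:
move_arm --targets '[[[1,0,0,0,0.3],[1,0,0,0,0.3],[0,0,0,0,0.3]]]'

```text
t: 10.75
eef_pos: [0.5701, -0.0411, 0.0133]
tool_rot: [0.0, 0.998, -0.055, 0.0]
wrist_force: [-1.8, 0.2, 1.0]
width: 0.646
grasp_force: 0.8
```

```bash
python3 - <<'E'
from h import *
stat()
c=snap('top');cv2.imwrite('pics/crop2.png',cv2.resize(c['frame'][125:245,205:365,::-1],None,fx=5,fy=5,interpolation=cv2.INTER_CUBIC))
E
```

```text
t 10.75 stop xy mm [-108.2   81. ] z 13.3 tool y ang -96.28 F [-1.8  0. ] 1.0 w 0.646 tilt [ 0. -0. -1.]
```

View pics/crop2.png

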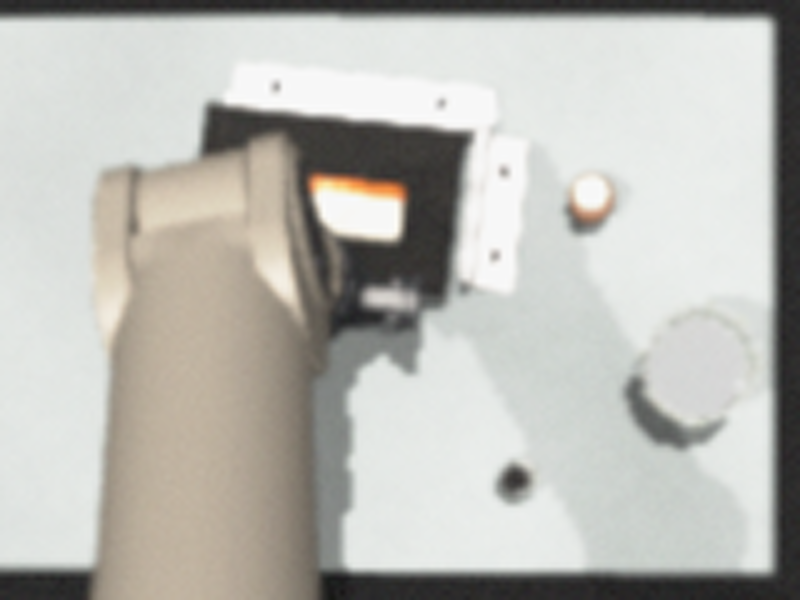

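The case's back edge, from (207,105) to (470,132), is now at the long fence, and a gap of about 8 px is left at the short fence. I'll keep going until the force rises.

Emit:
move_arm --targets '[[[1,0,0,0,0.3],[1,0,0,0,0.3],[0,0,0,0,0.3]]]'

```text
t: 11.1
eef_pos: [0.5721, -0.0414, 0.0133]
tool_rot: [0.0, 0.998, -0.055, 0.0]
wrist_force: [-1.8, -0.0, 1.6]
width: 0.651
grasp_force: 0.8
```

Emit:
move_arm --targets '[[[1,0,0,0,0.3],[1,0,0,0,0.3],[0,0,0,0,0.3]]]'

```text
t: 11.4
eef_pos: [0.5721, -0.0415, 0.0131]
tool_rot: [0.0, 0.999, -0.055, -0.002]
wrist_force: [-5.5, 0.1, 4.1]
width: 0.649
grasp_force: 3.0
```

Firm contact: the arm stopped advancing and the force is 5.5 N. Now I'll back off and go round to the left side.

Emit:
move_arm --targets '[[[1,0,0,0,0.3],[0,0,0,0,0.3],[-10,0,0,0,0.3],[-15,0,0,0,0.3],[0,0,-40,0,0.0],[0,0,-40,0,0.0],[0,0,-40,0,0.0],[26,-38,0,0,0],[26,-38,0,0,0],[26,-38,0,0,0],[0,0,0,0,0],[0,0,0,0,0]]]'

```text
t: 12.6
eef_pos: [0.6406, 0.0673, 0.1331]
tool_rot: [-0.0, 0.999, -0.054, 0.001]
wrist_force: [-0.1, -1.4, 0.4]
width: 0.504
grasp_force: 0.0
```

Emit:
move_arm --targets '[[[0,0,0,-8.2,0],[0,0,0,-8.2,0],[0,0,0,-8.2,0],[0,0,0,-8.2,0],[0,0,0,-8.2,0],[0,0,0,-8.2,0],[0,0,0,-8.2,0],[0,0,0,-8.2,0],[0,0,0,-8.2,0],[0,0,0,-8.2,0],[0,0,0,-8.2,0],[0,0,0,0,0],[0,0,0,0,0]]]'

```text
t: 13.9
eef_pos: [0.6397, 0.0643, 0.1331]
tool_rot: [0.0, 0.745, 0.667, -0.0]
wrist_force: [-0.3, -0.8, -0.1]
width: 0.503
grasp_force: 0.0
```

```bash
python3 -c "
from h import *
stat()"
```

```text
t 13.9 stop xy mm [-50.1 193.3] z 133.1 tool y ang -6.35 F [-0.2 -0.9] -0.1 w 0.503 tilt [ 0.    -0.001 -1.   ]
```

Emit:
move_arm --targets '[[[0,0,40,0,0],[0,0,40,0,0],[0,0,40,0,0],[0,0,0,0,0],[0,0,0,0,0],[-5,0,0,0,0],[-5,0,0,0,0],[-5,0,0,0,0],[-3,0,0,0,0],[-3,0,0,0,0],[-3,0,0,0,0],[-2,0,0,0,0],[0,0,0,0,0]]]'

```text
t: 15.2
eef_pos: [0.6373, 0.0403, 0.0134]
tool_rot: [-0.0, 0.744, 0.669, 0.0]
wrist_force: [-0.3, 0.9, 0.7]
width: 0.499
grasp_force: 0.4
```

Emit:
move_arm --targets '[[[-1,0,0,0,0],[-1,0,0,0,0],[-1,0,0,0,0],[0,0,0,0,0]]]'

```text
t: 15.6
eef_pos: [0.637, 0.0372, 0.0134]
tool_rot: [0.0, 0.744, 0.669, 0.0]
wrist_force: [-0.5, 1.8, 0.8]
width: 0.499
grasp_force: 0.9
```

Emit:
move_arm --targets '[[[-1,0,0,0,0],[-1,0,0,0,0],[0,0,0,0,0]]]'

```text
t: 15.9
eef_pos: [0.6367, 0.0349, 0.0134]
tool_rot: [0.0, 0.744, 0.669, 0.0]
wrist_force: [0.9, 1.3, 1.6]
width: 0.501
grasp_force: 0.9
```

```bash
python3 -c "
from h import *
stat()"
```

```text
t 15.9 stop xy mm [-49.9 163.8] z 13.4 tool y ang -6.09 F [0.7 1.4] 1.6 w 0.501 tilt [ 0. -0. -1.]
```

Emit:
move_arm --targets '[[[-1,0,0,0,0],[-1,0,0,0,0],[0,0,0,0,0]]]'

```text
t: 16.2
eef_pos: [0.6365, 0.0342, 0.0134]
tool_rot: [-0.0, 0.743, 0.669, 0.001]
wrist_force: [0.3, 5.0, 1.1]
width: 0.496
grasp_force: 2.3
```

Emit:
move_arm --targets '[[[-1,0,0,0,0],[-1,0,0,0,0],[0,0,0,0,0]]]'

```text
t: 16.5
eef_pos: [0.6361, 0.0342, 0.0134]
tool_rot: [-0.001, 0.743, 0.669, 0.001]
wrist_force: [0.7, 6.6, 0.1]
width: 0.501
grasp_force: 3.6
```

The case is seated against the short fence: the arm has stopped and the force is 6.6 N. I'll retreat up and to the left, then look.

Emit:
move_arm --targets '[[[10,0,0,0,0],[20,0,0,0,0],[0,0,-40,0,0],[0,0,-40,0,0],[0,0,-40,0,0],[40,-10,-20,0,0],[40,-10,-20,0,0],[40,-10,0,0,0],[40,-10,0,0,0],[0,0,0,0,0],[0,0,0,0,0]]]'

```text
t: 17.6
eef_pos: [0.6162, 0.2242, 0.1729]
tool_rot: [0.001, 0.743, 0.669, -0.001]
wrist_force: [-0.3, -1.1, 0.8]
width: 0.497
grasp_force: 0.0
```

```bash
python3 - <<'E'
from h import *
stat()
c=snap('top');cv2.imwrite('pics/crop3.png',cv2.resize(c['frame'][125:245,205:365,::-1],None,fx=5,fy=5,interpolation=cv2.INTER_CUBIC))
c=snap('scene');cv2.imwrite('pics/crop4.png',cv2.resize(c['frame'][170:290,200:360,::-1],None,fx=5,fy=5,interpolation=cv2.INTER_CUBIC))
E
```

```text
t 17.6 stop xy mm [-90.4 349.7] z 172.9 tool y ang -5.97 F [-0.1 -1.1] 0.8 w 0.497 tilt [-0.    -0.003 -1.   ]
```

View pics/crop3.png

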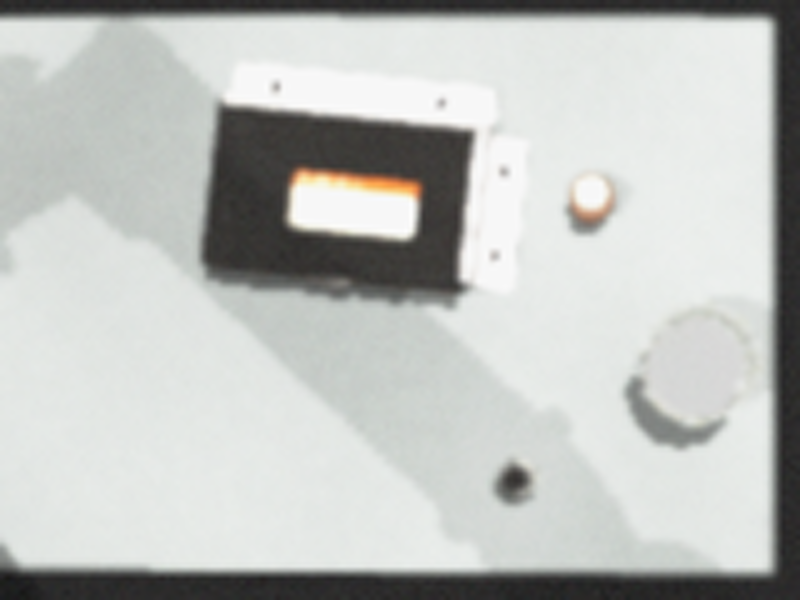

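View pics/crop4.png

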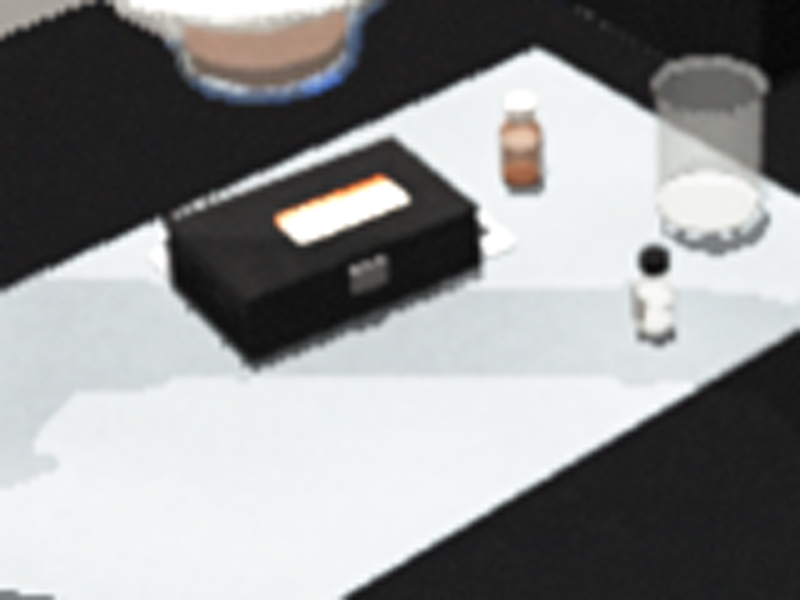

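Both views show the case seated. Its back edge, from (220,103) to (472,129), is flush along the long fence, and its right edge, from (474,130) to (460,290), is on the short fence. The vials and beaker are unmoved and the arm is clear.

```bash
python3 -c "
from workcell import bot
print(bot.hand_in())"
```

```text
the job is handed in; nothing more can be done
None
```

I pushed the case into the corner of the stop, flat against both fences, with the vials and beaker unmoved and the arm clear, and handed the job in at about 18 s; no verdict was returned.

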